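# Slide the plate cassette home in the plate reader

### The arm

A 6-joint arm with a two-finger parallel gripper is mounted at the origin on the work surface. World frame = base frame: x ahead of the robot, y to its left, z up, the work surface at z = 0. Lengths are in m, angles in rad, forces in N, time in s.
With the tool pointing down it reaches from about 0.2 to 0.875 m from the base axis. Payload 3.4 kg.
Tool frame: the origin (TCP) lies between the finger pads; the fingertips stand 25 mm ahead of it and the grasp point (between the pads) lies 6 mm ahead of it (r.nose_length is the z of the fingertips in the tool frame, in m); z points along the fingers, x is the direction in which the jaws open and shut, and the axes are right-handed (so a half turn about z gives the same grasp; the last joint's range is limited). The gripper opens to 94 mm and grips with 3 to 60 N. Pads are 16 mm wide; open, the fingers measure 119 mm over their backs; the gripper's body (75 mm by 177 mm) begins 78 mm behind the grasp point.
Start: joints at [1.126, 0.276, 1.505, -0, 1.361, -0.121], TCP at [0.183, 0.545, 0.23] pointing down, gripper open.
Joint ranges: [-2.89, 2.89], [-0.75, 2.08], [0.22, 2.7], [-1.18, 4.32], [0.11, 2.71], [-2.7, 2.7]. Speed limits (rad/s): [2.57, 2.57, 3.14, 3.14, 3.14, 3.14].

### API

Orientations are given as a unit quaternion [w, x, y, z].
In Python, from plant import r, gripper_to, inverse_kinematics, vision, models, telemetry gives the robot as it stands. Calls block until the motion is done:
- r.move_to(position, orientation): joint-space move of the TCP to a pose.
- r.move_l(position, rot=None, vel=0.15, guard=None): straight line of the TCP; rot=None keeps the orientation; vel is the mean speed in m/s. With guard (N) it stops when the force on the tool has changed by that much, and returns True; else False.
- r.movej(angles): joint-space move.
- gripper_to(opening, f_grip=None): finger opening in m; f_grip is the grip in N (None keeps the last); returns when the fingers have stopped.
- r.hold(seconds).
- inverse_kinematics(position, orientation): joint angles nearest the present ones, or None.
- vision.snapshot(name): name is "scene" or "top" or "wrist"; returns the picture (400x640x3 uint8, red, green, blue); there is no depth.
- vision.get_calibration(name): a dict with "fx", "fy", "cx", "cy" (pixels), "position" and "orientation" of the camera in the world. Camera axes: x right, y down, z forward; pixel columns grow to the right and rows downward; lengths in m; the calibration is good to about 2 mm. A picture is of the moment at which its call begins: read the wrist's pose just before it. get_calibration takes no time and is no camera call; for the wrist camera it gives the pose at the moment of the call.
A pose or a line that the arm cannot do raises r.PlanningError and nothing moves.
- r.sign_off(): hands the job in, once; it reports no verdict.
Trained networks look in the newest picture that a camera, given by its name, has taken for a name from the list of things; names that differ only in an ending like _2 or _b are one class to them, and where a whole thing is asked for, a point or a joint stands for the part that bears it (a point fixed in the world has none). Each returns a list of dicts, best first, with "score" (0 to 1); they miss things now and then, are a little off and sometimes report something else, mostly with a low value. They report only what shows in the picture. A call takes as long as a camera call. They do not tell look-alikes from the thing itself.
- models.boxes_of(thing, camera): "at" ([x, y, z] in m, in world coordinates, good to about 4 mm: the middle of the surface that is visible of it).
- models.regions_of(thing, camera): "pixels" (400x640 bool, what is visible of it).
- models.mark_of(thing, camera): "at" ([x, y, z] in m, in world coordinates, good to about 4 mm: a listed point, or the origin of a listed thing).
Readings, each from a call of its own:
- telemetry.current_t(): time.
- telemetry.current_joints(): joint angles.
- telemetry.current_dq(): joint speeds.
- telemetry.current_joint_efforts(): joint torques, N m.
- telemetry.current_ee_pos(): TCP position.
- telemetry.current_tool_rot(): TCP orientation.
- telemetry.current_wrist_force(): force on the tool from outside, world axes, zero at the start.
- telemetry.current_torque(): the same for the moment, N m.
- telemetry.current_opening(): finger opening in m.
Only numpy, scipy, OpenCV 4.12 (cv2) and the standard library are available. Lean on these libraries where they do the work, as an engineer would, in place of code of your own. Each camera call takes 0.05 s, during which the arm holds its last target.

### The job

Slide the flat plate cassette along the bench, blue end first, into the slot of the plate reader and push it fully home, until, past the stiff ejector inside, it comes up against the sprung stop and the orange flag is at the black marks; press it firmly against the stop for a moment (about 15 to 20 N, never over 40 N), then leave it there. Keep it flat on the bench throughout (do not lift or tip it up), do not force it if it catches, and leave the glassware and other bench items where they are.

Things in the scene. Friction and masses are not known exactly. Their poses are not given: they have to be found in the camera images.
- cassette: Loose flat aluminium cassette, 140 (its x) x 110 (its y) x 12 mm thick, about 0.3 kg (0.22 to 0.42), lying flat on the bench; white plate with coloured spots on top and a blue strip across its leading (+x) end. Origin: centre of its underside; x points to the blue end, z up. Too wide to grasp across; push it by its edges.
- blue_end (a point): Middle of the cassette's leading edge face at the blue end, 70 mm along +x from its centre, 6 mm above its underside.
- plain_end (a point): Middle of the cassette's trailing edge face (plain end, no blue), 70 mm along -x from its centre, 6 mm above its underside. When home it sticks out 12 mm from the mouth.
- reader: Grey plate reader with a white head, fixed to the bench, 210 (x) x 173 (y) mm; deck 36 mm high, head at the back (x +65 to +105 mm) 86 mm. Origin: its centre at bench level; x is the insertion direction, z up. The slot opens on its -x face (x = -105 mm), centred on y = 0, 113 mm wide, 14.5 mm high; its floor is the bench, with no step. 
- mouth (a point): Middle of the slot mouth, on the reader's front face (reader x = -105 mm), 6 mm above the bench; its x axis is the reader's x. Two steel lead-in guides, 14 mm high, stand before the mouth, from reader x = -105 to -135 mm, and flare the opening from 113 to 137 mm.
- ejector (a joint): Position (m) of the ejector inside the slot, 0 to 0.040, along the reader's x. The cassette pushes it back; it resists with about 6 N of friction (the cassette on the bench adds 1 to 5 N), has no spring and stays where it is left. At 0.035 the cassette is home and meets a stiff sprung stop (5 N to start, then 5 N per mm, solid after 4 mm). It starts anywhere from 0 to 0.015; its face is at reader x = -12 mm + this value.
- flag (a point): Top of the orange flag carried by the ejector, seen in the window strip in the reader's deck, 41 mm above the bench; at reader x = +17 mm + ejector value, so at +52 mm when home (up to 4 mm more once pressed), level with the two short black marks on the deck. Look only: fingers pass through it.
- amber: Bystander: amber bottle 68 mm wide, 150 mm tall, origin at its base.
- beaker: Bystander: open glass beaker 72 mm wide, 90 mm tall, origin at its base.
- jar: Bystander: white jar with red cap, 64 mm wide, 70 mm tall, origin at its base.
- flask: Bystander: green conical flask 86 mm wide, 134 mm tall, origin at its base.
- dish: Bystander: white ceramic dish 100 mm wide, 16 mm tall, origin at its base.
- spatula: Bystander: spatula 190 mm long lying on the bench, origin on its underside near the middle.
Not all that is in view belongs to the job. What is shaped like the cassette but brown or green is not meant.

How it is judged:
By the outcome, as a careful person would: the job done as asked, in the order asked, and still so for the second after the job is handed in, with the robot touching nothing.
It also fails if it takes over 72 s, if anything falls off the work surface, if the arm or the gripper's body presses on something with over 40 N, if the wrist force passes 120 N, or if a joint passes its speed limit or range.

## Working session

There is one attempt and no reset: what is moved stays moved. The work goes in short steps, each a Python script; the robot and the scene stay as the last script left them, time stands still between calls to the robot, and variables do not carry over. Pictures are saved under pics/ and viewed, and the job is handed in when it is done.

```bash
ls; mkdir -p pics
python3 - <<'E'
from plant import r, gripper_to, inverse_kinematics, vision, models, telemetry
import cv2
for n in ("scene","top"):
    im=vision.snapshot(n); cv2.imwrite(f"pics/{n}0.png",im[:,:,::-1])
    c=vision.get_calibration(n); print(n,c)
    for th in ("cassette","reader","blue_end","plain_end","mouth","flag","amber","beaker","jar","flask","dish","spatula"):
        try:
            print(th,[(x['at'].round(3) if hasattr(x['at'],'round') else x['at'],round(x['score'],2)) for x in models.mark_of(th,n)][:4])
        except Exception as e: print(th,e)
print(telemetry.current_t())
E
```

```text
pics
scene {'fx': 451.4608211975736, 'fy': 451.4608211975736, 'cx': 317.0537991913269, 'cy': 203.5305056834883, 'position': array([1.48754163, 1.02586028, 1.14363723]), 'orientation': array([-0.1707433 ,  0.34921743,  0.83076477, -0.39840157])}
cassette [([0.3374, 0.6363, 0.0002], 0.94), ([0.3291, 0.36, -0.0003], 0.73)]
reader [([0.5242, -0.2535, 0.0013], 0.98)]
blue_end [([0.2873, 0.2996, 0.0068], 0.82), ([0.4785, 0.0887, 0.0055], 0.63)]
plain_end [([0.3724, 0.4085, 0.0068], 0.85), ([0.3531, 0.708, 0.0025], 0.69), ([0.511, 0.2218, 0.004], 0.56), ([0.4774, 0.0862, 0.0064], 0.41)]
mouth [([0.5138, -0.1457, 0.0094], 0.9)]
flag [([0.5234, -0.2708, 0.042], 0.6), ([0.5114, 0.2223, 0.0038], 0.31)]
amber [([0.7866, -0.1067, 0.0024], 0.91)]
beaker [([0.2798, -0.3166, 0.0031], 0.6), ([0.5155, -0.1469, 0.0073], 0.31)]
jar [([0.7255, -0.218, 0.0035], 0.65)]
flask [([0.5497, -0.4758, -0.0009], 0.78), ([0.4903, 0.1607, 0.0033], 0.25)]
dish [([0.7783, 0.1592, -0.001], 0.68)]
spatula [([0.5542, 0.4336, 0.004], 0.78)]
top {'fx': 472.8281056340402, 'fy': 472.8281056340402, 'cx': 323.1828534728721, 'c
[... 272 characters left out ...]
er [([0.519, -0.2485, 0.0022], 0.59)]
blue_end [([0.3213, 0.5729, 0.0046], 0.97), ([0.477, 0.0907, 0.0086], 0.91), ([0.2869, 0.3024, 0.005], 0.75)]
plain_end [([0.3757, 0.4108, 0.005], 0.86), ([0.3593, 0.7056, 0.007], 0.72), ([0.5219, -0.2515, -0.0025], 0.72), ([0.5128, 0.2216, 0.0053], 0.62)]
mouth [([0.5195, -0.1469, 0.0066], 0.62)]
flag [([0.5284, -0.2736, 0.0399], 0.4)]
amber [([0.7908, -0.1037, 0.0028], 0.7)]
beaker [([0.2864, -0.3112, -0.0045], 0.87)]
jar [([0.7256, -0.2236, -0.0033], 0.78)]
flask [([0.5508, -0.4735, -0.0029], 0.92), ([0.4902, 0.1567, 0.0013], 0.62)]
dish [([0.7787, 0.1584, -0.0012], 0.76), ([0.4779, 0.088, 0.0094], 0.27)]
spatula [([0.5542, 0.436, -0.0029], 0.64)]
1.3
```

View pics/scene0.png

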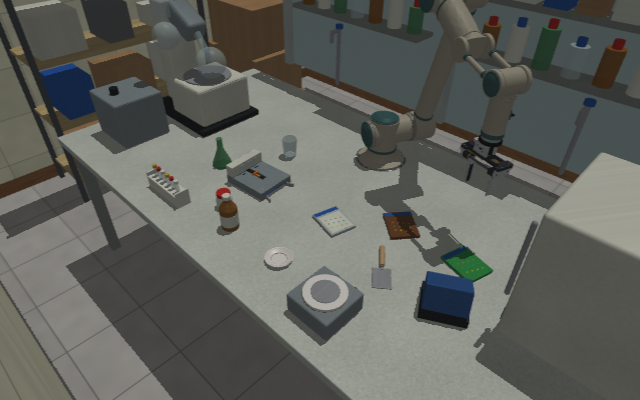

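View pics/top0.png

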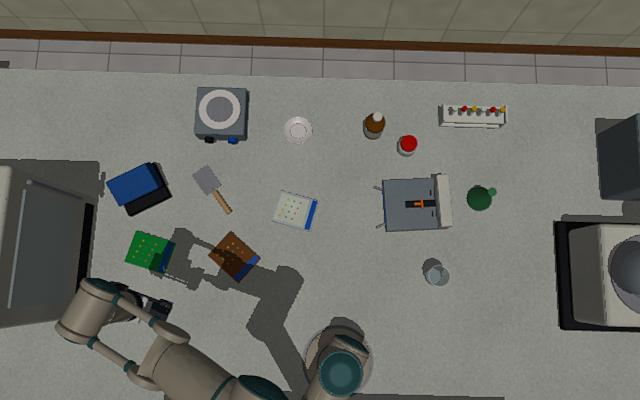

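The top view shows three cassette-shaped things: a white plate with a blue strip at about (295,210), a brown one at (235,256) and a green one at (150,251). I choose the white one. The reader is at about (415,204), with its mouth on the left at column 384 and the flag at about (420,204). I'll check with a close crop and a wrist view.

Run:
```python
from plant import r, gripper_to, inverse_kinematics, vision, models, telemetry
import cv2, numpy as np
im=cv2.imread("pics/top0.png")
cv2.imwrite("pics/crop0.png",cv2.resize(im[160:260,260:460],None,fx=4,fy=4,interpolation=cv2.INTER_CUBIC))
c=vision.get_calibration("wrist"); print(c, telemetry.current_ee_pos(), telemetry.current_tool_rot())
# TCP down; keep jaw axis options
for p in ([0.45,0.0,0.5],[0.5,0.0,0.4],[0.42,0.1,0.45]):
    for yaw in (0,np.pi/2,-np.pi/2,np.pi):
        q=[0,np.cos(yaw/2),np.sin(yaw/2),0]
        print(p,yaw,inverse_kinematics(p,q))
```

```text
{'fx': 312.64349501435055, 'fy': 312.64349501435055, 'cx': 317.5546225328649, 'cy': 198.92947946485378, 'position': array([0.10817151, 0.57034951, 0.38577991]), 'orientation': array([0.11157941, 0.80418319, 0.57828549, 0.08015807])} [0.18295951 0.54515085 0.23050008] [-1.99025537e-05  8.11840264e-01  5.83879598e-01  3.04513025e-05]
[0.45, 0.0, 0.5] 0 [-1.54840209e-01  4.92981867e-02  1.14271508e+00 -4.44089210e-16
  1.94957938e+00 -1.54840209e-01]
[0.45, 0.0, 0.5] 1.5707963267948966 [-1.54840209e-01  4.92981867e-02  1.14271508e+00 -4.44089210e-16
  1.94957938e+00 -1.72563654e+00]
[0.45, 0.0, 0.5] -1.5707963267948966 [-1.54840209e-01  4.92981867e-02  1.14271508e+00 -4.44089210e-16
  1.94957938e+00  1.41595612e+00]
[0.45, 0.0, 0.5] 3.141592653589793 None
[0.5, 0.0, 0.4] 0 [-1.39249582e-01  1.11009506e-01  1.31095202e+00 -4.44089210e-16
  1.71963113e+00 -1.39249582e-01]
[0.5, 0.0, 0.4] 1.5707963267948966 [-1.39249582e-01  1.11009506e-01  1.31095202e+00 -4.44089210e-16
  1.71963113e+00 -1.71004591e+00]
[0.5, 0.0, 0.4] -1.5707963267948966 [-1.39249582e-01  1.11009506e-01  1.31095202e+00 -4.44089210e-16
  1.71963113e+00  1.43154674e+00]
[0.5, 0.0, 0.4] 3.141592653589793 None
[0.42, 0.1, 0.45] 0 [ 7.22981173e-02  5.60606669e-03  1.30765578e+00 -4.44089210e-16
  1.82833080e+00  7.22981173e-02]
[0.42, 0.1, 0.45] 1.5707963267948966 [ 7.22981173e-02  5.60606669e-03  1.30765578e+00 -4.44089210e-16
  1.82833080e+00 -1.49849821e+00]
[0.42, 0.1, 0.45] -1.5707963267948966 [ 7.22981173e-02  5.60606669e-03  1.30765578e+00 -4.44089210e-16
  1.82833080e+00  1.64309444e+00]
[0.42, 0.1, 0.45] 3.141592653589793 None
```

View pics/crop0.png

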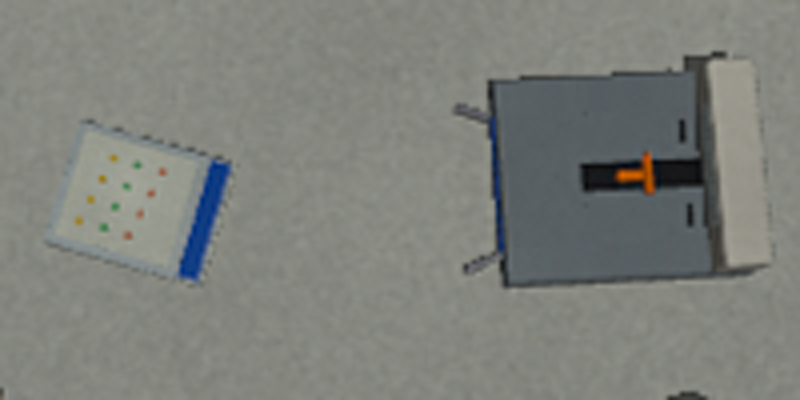

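```bash
cat > h.py <<'E'
from plant import r, gripper_to, inverse_kinematics, vision, models, telemetry
import cv2, numpy as np
from scipy.spatial.transform import Rotation as R
def snap(n,f):
    c=vision.get_calibration(n); im=vision.snapshot(n); cv2.imwrite(f"pics/{f}.png",im[:,:,::-1]); return im,c
def qyaw(yaw): return [0,np.cos(yaw/2),np.sin(yaw/2),0]   # tool down, tool x at world yaw
def rot(c): w,x,y,z=c["orientation"]; return R.from_quat([x,y,z,w]).as_matrix()
def px2w(c,uv,z):
    uv=np.atleast_2d(uv).astype(float)
    d=np.c_[(uv[:,0]-c["cx"])/c["fx"],(uv[:,1]-c["cy"])/c["fy"],np.ones(len(uv))]@rot(c).T
    return c["position"]+d*((z-c["position"][2])/d[:,2])[:,None]
def w2px(c,p):
    q=(np.atleast_2d(p)-c["position"])@rot(c)
    return np.c_[c["fx"]*q[:,0]/q[:,2]+c["cx"],c["fy"]*q[:,1]/q[:,2]+c["cy"]]
E
python3 - <<'E'
from h import *
import pickle
r.move_to([0.45,-0.06,0.33],qyaw(np.pi/2))
im,c=snap("wrist","w1"); pickle.dump(c,open("w1.pkl","wb")); print(c)
for th in ("cassette","reader","blue_end","plain_end","mouth","flag"):
    print(th,[(np.round(x['at'],4),round(x['score'],2)) for x in models.mark_of(th,"wrist")][:3])
print(telemetry.current_t())
E
```

```text
{'fx': 312.64349501435055, 'fy': 312.64349501435055, 'cx': 317.5546225328649, 'cy': 198.92947946485378, 'position': array([ 0.37120727, -0.05949129,  0.4851899 ]), 'orientation': array([0.09706893, 0.70016228, 0.70066379, 0.09706006])}
cassette [(array([0.4971, 0.1583, 0.002 ]), 0.97), (array([ 0.3341,  0.3558, -0.001 ]), 0.86)]
reader [(array([ 0.5232, -0.2499,  0.0011]), 0.81), (array([0.494 , 0.1567, 0.0018]), 0.41)]
blue_end [(array([0.286 , 0.3015, 0.0104]), 0.82), (array([0.4754, 0.0879, 0.0065]), 0.62)]
plain_end [(array([0.5097, 0.2272, 0.0028]), 0.96), (array([0.3734, 0.41  , 0.0059]), 0.64)]
mouth [(array([ 0.515 , -0.1458,  0.0082]), 0.8)]
flag [(array([ 0.5239, -0.2695,  0.0426]), 0.64)]
4.0333
```

View pics/w1.png

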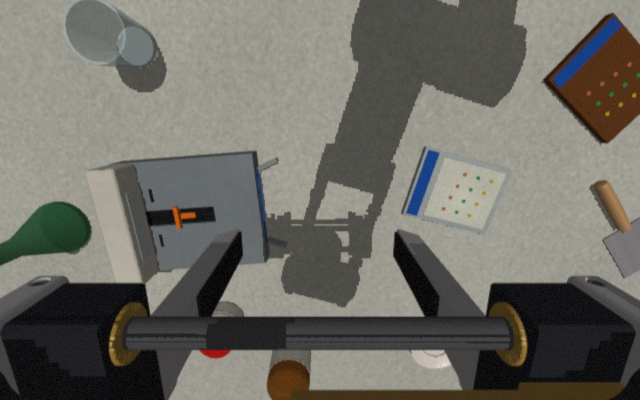

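The wrist view shows the cassette at about (457,190) with its blue strip towards the reader. The reader deck's front corners are at about (255,152) and (268,262), and the flag is at (178,216). Next I'll zoom in to measure them.

Run:
```python
import cv2
im=cv2.imread("pics/w1.png")
cv2.imwrite("pics/c1.png",cv2.resize(im[140:290,85:285],None,fx=4,fy=4,interpolation=cv2.INTER_CUBIC))
cv2.imwrite("pics/c2.png",cv2.resize(im[140:240,395:520],None,fx=6,fy=6,interpolation=cv2.INTER_CUBIC))
```

```text
(no output)
```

View pics/c1.png

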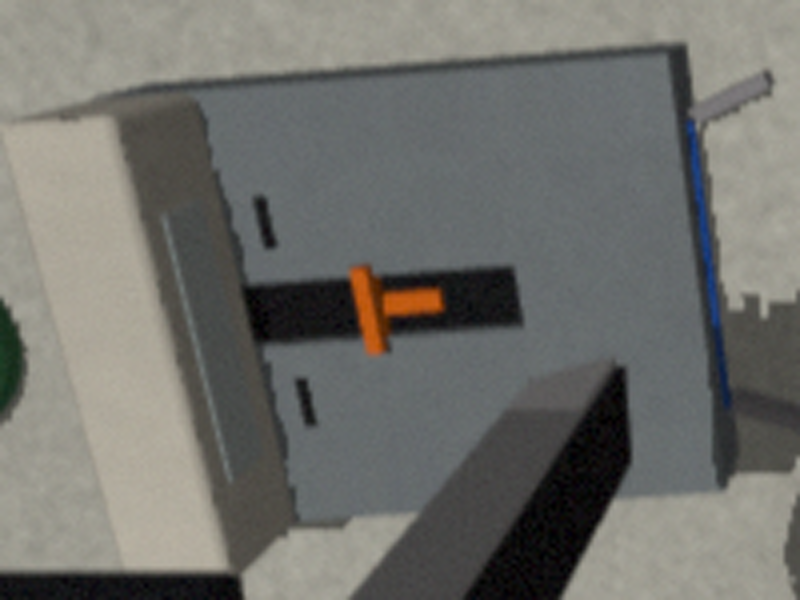

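View pics/c2.png

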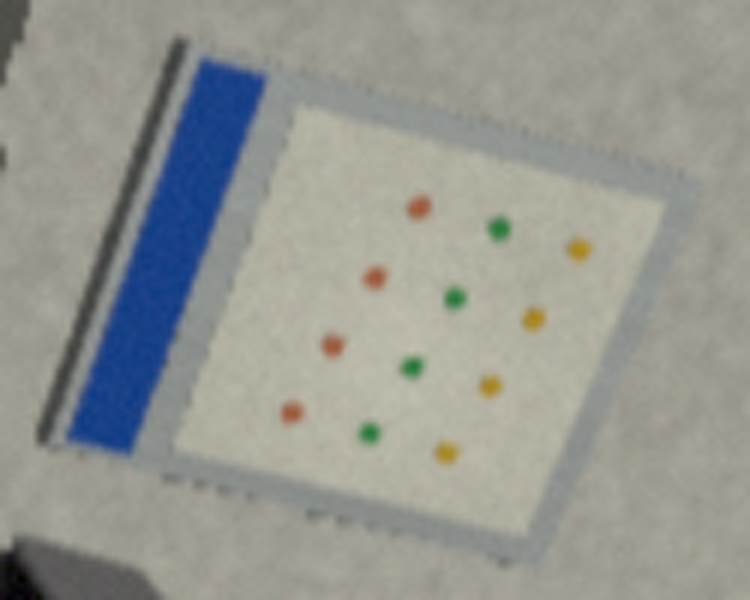

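Run:
```python
from h import *
import pickle
c=pickle.load(open("w1.pkl","rb"))
off=np.array([85,140]); f=lambda L,z:px2w(c,np.array(L)/4+off,z)[:,:2]
A=f([(670,52),(716,490)],.036); M=f([(264,222),(305,402)],.036); F=f([(369,310)],.041)
print("front corners",A.round(4),np.linalg.norm(A[1]-A[0]),"marks",M.round(4),"flag",F)
mc,fc=M.mean(0),A.mean(0)
d1=mc-fc; print("dist front->marks (157):",np.linalg.norm(d1),"yaw",np.degrees(np.arctan2(d1[1],d1[0])))
e=A[1]-A[0]; e/=np.linalg.norm(e); n=np.array([e[1],-e[0]]); print("yaw from front edge",np.degrees(np.arctan2(n[1],n[0])))
m=M[1]-M[0]; print("yaw marks",np.degrees(np.arctan2(-m[0],m[1]))); print("front mid",fc,"center",fc+.105*n,fc+.105*d1/np.linalg.norm(d1))
g=lambda L,z:px2w(c,np.array(L)/6+np.array([395,140]),z)[:,:2]
P=g([(190,45),(52,442),(540,560),(695,185)],.012); print("cass",P.round(4),[np.linalg.norm(P[i]-P[(i+1)%4]).round(4) for i in range(4)],P.mean(0))
h=(P[0]+P[1]-P[2]-P[3]); print("heading",np.degrees(np.arctan2(h[1],h[0])))
```

```text
front corners [[ 0.4298 -0.1528]
 [ 0.6028 -0.1442]] 0.1732680764754958 marks [[ 0.493  -0.3074]
 [ 0.5653 -0.3019]] flag [[ 0.52586443 -0.27012409]]
dist front->marks (157): 0.15667617052005714 yaw -85.29214553825466
yaw from front edge -87.1730898593147
yaw marks -85.67030843638787
front mid [ 0.51632102 -0.14848497] center [ 0.5214995  -0.25335719] [ 0.52493891 -0.25313072]
cass [[0.4245 0.1045]
 [0.5292 0.0778]
 [0.5628 0.2124]
 [0.4599 0.237 ]] [np.float64(0.1081), np.float64(0.1387), np.float64(0.1057), np.float64(0.1371)] [0.49410293 0.15790989]
heading -104.48045324502237
```

```bash
cat >> h.py <<'E'
PSI=np.radians(-86.3); O=np.array([0.5163,-0.1485])   # mouth, reader axis
U=np.array([np.cos(PSI),np.sin(PSI)]); V=np.array([-U[1],U[0]])
def W(x,y,z=0.029): p=O+x*U+y*V; return [p[0],p[1],z]   # x from mouth along insertion
YF=PSI+np.pi  # jaws along axis
E
python3 - <<'E'
from h import *
print(r.nose_length)
r.move_to(W(-.307,-.105,.12),qyaw(YF))
print(r.move_l(W(-.307,-.105),vel=.12,guard=8))
print(telemetry.current_ee_pos(),telemetry.current_wrist_force())
f0=telemetry.current_wrist_force()
print(r.move_l(W(-.307,-.055),vel=.05,guard=15), telemetry.current_wrist_force()-f0, telemetry.current_ee_pos())
snap("top","t2"); im,c=snap("wrist","w2"); print(telemetry.current_t())
i=cv2.imread("pics/t2.png"); cv2.imwrite("pics/t2c.png",cv2.resize(i[160:260,260:460],None,fx=4,fy=4,interpolation=cv2.INTER_CUBIC))
E
```

```text
0.025
False
[0.39251429 0.151015   0.02951366] [0.90530624 0.30698934 0.17346037]
False [-0.97556624 -0.87633742 -0.93895523] [0.44249698 0.15465966 0.02920845]
7.35
```

View pics/t2c.png

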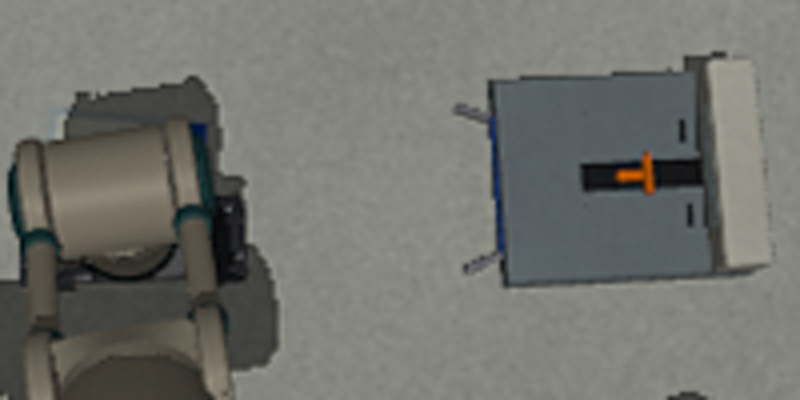

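View pics/w2.png

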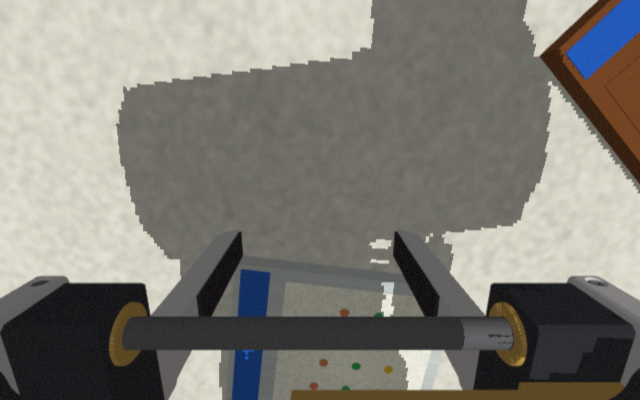

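The wrist view shows the left finger near the blue corner at (240,255), with a few degrees left to turn. The cassette rotated as planned. I'll back off, measure, then square it up from the far side.

Run:
```python
from h import *
import pickle
r.move_l(W(-.307,-.075),vel=.1)
r.move_l(W(-.307,-.075,.25),vel=.2)
im,c=snap("wrist","w3"); pickle.dump(c,open("w3.pkl","wb"))
for th in ("cassette","blue_end","plain_end"):
    print(th,[(np.round(x['at'],4),round(x['score'],2)) for x in models.mark_of(th,"wrist")][:3])
print(telemetry.current_t())
```

```text
cassette [(array([ 0.334 ,  0.3538, -0.0014]), 0.9)]
blue_end [(array([0.5098, 0.1018, 0.0066]), 0.93)]
plain_end [(array([0.5218, 0.2427, 0.0029]), 0.83), (array([0.3728, 0.4076, 0.006 ]), 0.75)]
9.1583
```

View pics/w3.png

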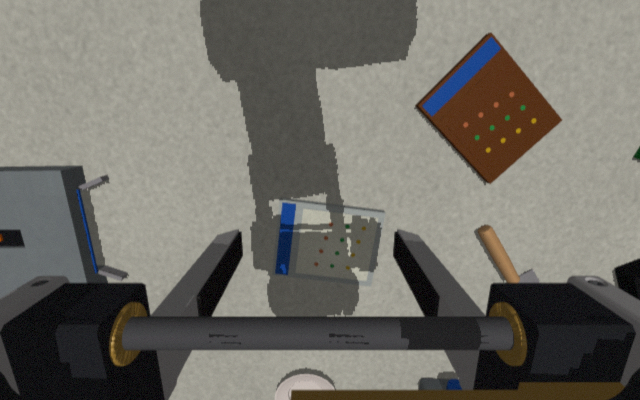

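Run:
```python
from h import *
import pickle
r.move_to(W(-.322,.12,.1),qyaw(YF))
print(r.move_l(W(-.322,.12),vel=.1,guard=8))
print(r.move_l(W(-.322,.063),vel=.05,guard=15), telemetry.current_wrist_force(), telemetry.current_ee_pos())
r.move_l(W(-.322,.075),vel=.1)
r.move_l(W(-.322,.075,.12),vel=.2)
r.move_to(W(-.25,-.09,.27),qyaw(YF))
im,c=snap("wrist","w4"); pickle.dump(c,open("w4.pkl","wb"))
cv2.imwrite("pics/w4z.png",cv2.resize(im[120:320,80:480,::-1],None,fx=2,fy=2,interpolation=cv2.INTER_CUBIC))
for th in ("cassette","blue_end","plain_end","mouth"):
    print(th,[(np.round(x['at'],4),round(x['score'],2)) for x in models.mark_of(th,"wrist")][:3])
print(telemetry.current_t())
```

```text
False
False [1.30870913 1.07972394 0.78448579] [0.55850831 0.17683034 0.02905697]
cassette [(array([ 4.974e-01,  1.629e-01, -2.000e-04]), 0.95), (array([ 0.3346,  0.3559, -0.0009]), 0.8)]
blue_end [(array([0.5009, 0.0926, 0.0098]), 0.95), (array([0.2837, 0.3002, 0.0089]), 0.92)]
plain_end [(array([0.4916, 0.2362, 0.0019]), 0.92), (array([0.3714, 0.408 , 0.006 ]), 0.75), (array([ 0.5136, -0.1468,  0.0049]), 0.31)]
mouth [(array([ 0.5159, -0.1464,  0.0033]), 0.64)]
14.3417
```

View pics/w4z.png

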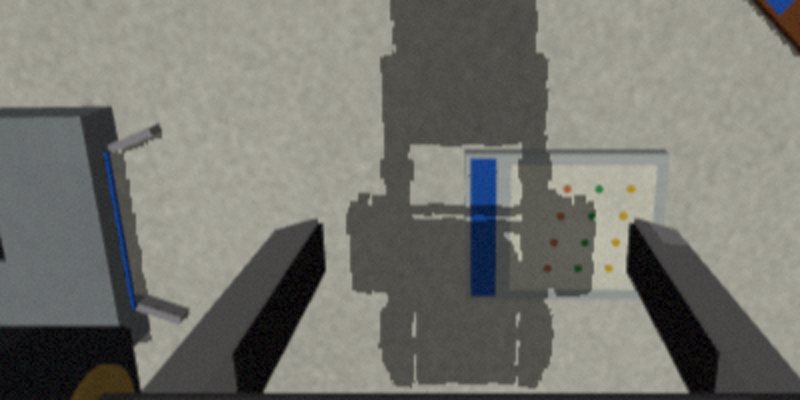

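Run:
```python
from h import *
import pickle
im=cv2.imread("pics/w4.png"); cv2.imwrite("pics/w4y.png",cv2.resize(im[185:280,300:425],None,fx=6,fy=6,interpolation=cv2.INTER_CUBIC))
cv2.imwrite("pics/w4x.png",cv2.resize(im[165:300,80:200],None,fx=4,fy=4,interpolation=cv2.INTER_CUBIC))
```

```text
(no output)
```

View pics/w4y.png

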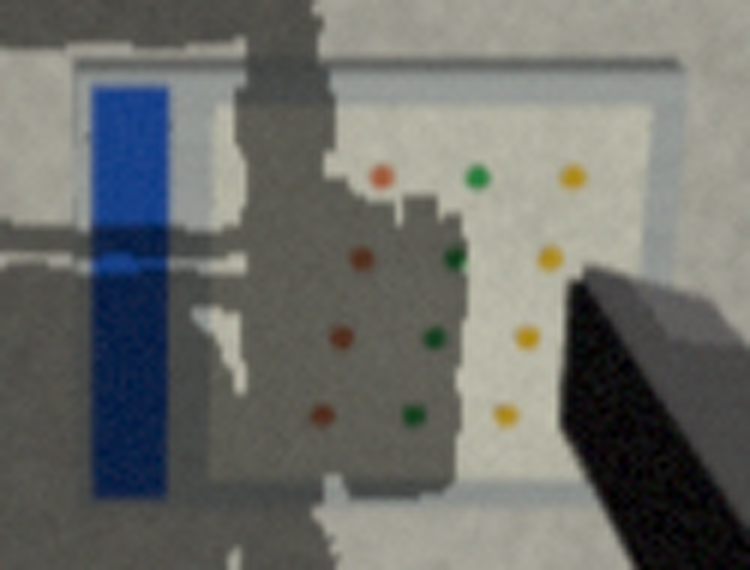

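View pics/w4x.png

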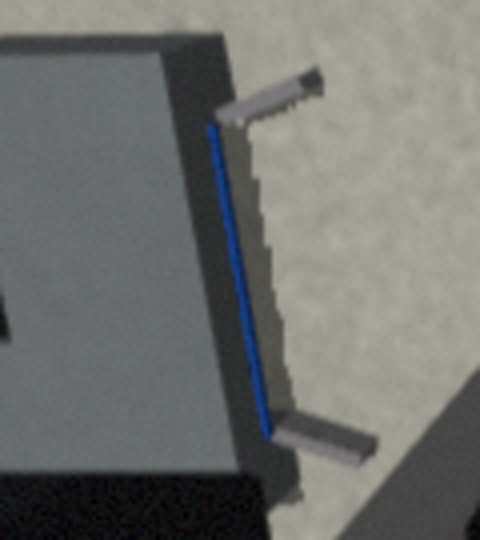

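Run:
```python
from h import *
import pickle
c=pickle.load(open("w4.pkl","rb"))
def rd(P): d=P[:,:2]-O; return np.c_[d@U,d@V].round(4)
P=px2w(c,np.array([(80,70),(684,72),(674,503),(90,497)])/6+[300,185],.012)
print(rd(P),P[:,:2].round(4)); h=P[0]+P[3]-P[1]-P[2]; print(np.degrees(np.arctan2(h[1],h[0])))
e=P[0]-P[1]; print("side edge",np.degrees(np.arctan2(e[1],e[0])))
for z in (.014,.016,.02):print("blue",rd(px2w(c,np.array([(212,126),(267,436)])/4+[80,165],z)))
print("tips",rd(px2w(c,np.array([(314,72),(372,445)])/4+[80,165],.014)))
print("deck",rd(px2w(c,np.array([(164,50),(240,472)])/4+[80,165],.036)))
```

```text
[[-0.2442 -0.0555]
 [-0.3819 -0.055 ]
 [-0.3885  0.054 ]
 [-0.2462  0.0523]] [[0.4452 0.0916]
 [0.4368 0.2291]
 [0.5451 0.2427]
 [0.5526 0.1006]]
-86.73621304702313
side edge -86.50699026682895
blue [[ 0.0011 -0.0563]
 [-0.0002  0.0612]]
blue [[-0.0001 -0.0568]
 [-0.0014  0.0601]]
blue [[-0.0026 -0.0579]
 [-0.0038  0.0579]]
tips [[-0.0362 -0.0751]
 [-0.0381  0.0649]]
deck [[-0.0012 -0.0872]
 [-0.0021  0.0629]]
```

The cassette is now within 0.5° and about 1 mm of the slot axis. Next I'll push from the trailing edge with two fingertips, stopping before the mouth to check.

```bash
cat >> h.py <<'E'
YP=PSI+np.pi/2
def fu(): return float(-np.array(telemetry.current_wrist_force())[:2]@U)
E
python3 - <<'E'
from h import *
import pickle
gripper_to(.06)
r.move_to(W(-.418,0,.1),qyaw(YP))
print(r.move_l(W(-.418,0),vel=.1,guard=8), fu())
print(r.move_l(W(-.190,0),vel=.06,guard=9), fu(), telemetry.current_ee_pos())
im,c=snap("top","t5"); im,c=snap("wrist","w5"); snap("scene","s5")
i=cv2.imread("pics/t5.png"); cv2.imwrite("pics/t5c.png",cv2.resize(i[160:260,300:500],None,fx=4,fy=4,interpolation=cv2.INTER_CUBIC))
i=cv2.imread("pics/s5.png"); cv2.imwrite("pics/s5c.png",cv2.resize(i[130:270,200:400],None,fx=4,fy=4,interpolation=cv2.INTER_CUBIC))
print(telemetry.current_t())
E
```

```text
False 0.16748708578153298
False 2.5655282144205906 [0.50400058 0.04115833 0.02898055]
21.65
```

View pics/t5c.png

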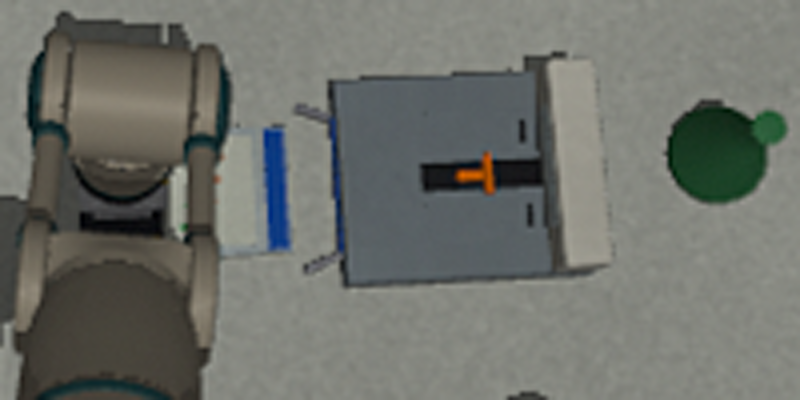

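View pics/s5c.png

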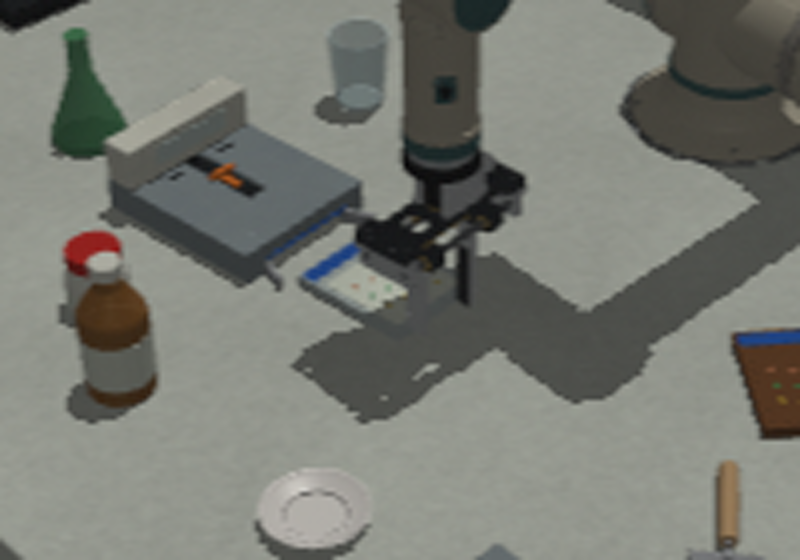

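View pics/w5.png

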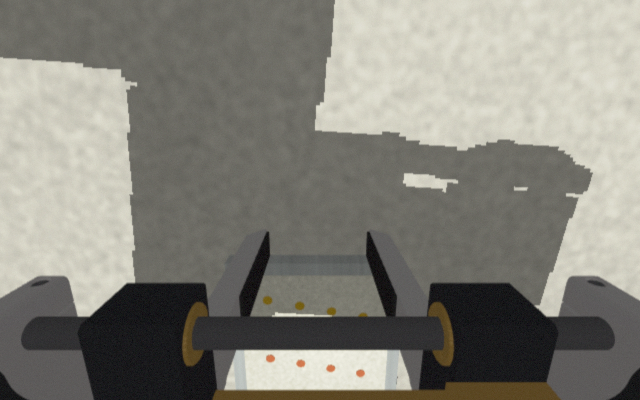

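The views show the cassette square to the mouth, with the blue strip at crop x≈278 and the guides at x≈305. The trailing edge is flush across both fingers. Pushing on slowly through the funnel.

Run:
```python
from h import *
for x in (-.165,-.145,-.125,-.10,-.075,-.06):
    g=r.move_l(W(x,0),vel=.03,guard=9); p=telemetry.current_ee_pos(); f=telemetry.current_wrist_force()
    print(x,g,round(fu(),2),np.round([(p[:2]-O)@U,(p[:2]-O)@V,p[2]],4),"lat",round(float(f[:2]@V),2),"tz",round(telemetry.current_torque()[2],2))
    if g: break
snap("top","t6");snap("scene","s6")
i=cv2.imread("pics/t6.png"); cv2.imwrite("pics/t6c.png",cv2.resize(i[160:260,300:500],None,fx=4,fy=4,interpolation=cv2.INTER_CUBIC))
i=cv2.imread("pics/s6.png"); cv2.imwrite("pics/s6c.png",cv2.resize(i[130:230,200:350],None,fx=5,fy=5,interpolation=cv2.INTER_CUBIC))
print(telemetry.current_t())
```

```text
-0.165 False -0.05 [-1.646e-01  1.000e-04  2.910e-02] lat 0.25 tz -0.02
-0.145 False 1.35 [-1.445e-01  1.000e-04  2.900e-02] lat 0.85 tz -0.04
-0.125 False -0.2 [-0.1244  0.      0.029 ] lat 0.82 tz -0.06
-0.1 False -0.22 [-0.0995  0.      0.0289] lat -0.02 tz 0.01
-0.075 False 0.2 [-0.0745  0.      0.0291] lat -0.25 tz 0.04
-0.06 False 1.23 [-0.0594  0.0001  0.029 ] lat 0.9 tz 0.04
26.9833
```

View pics/t6c.png

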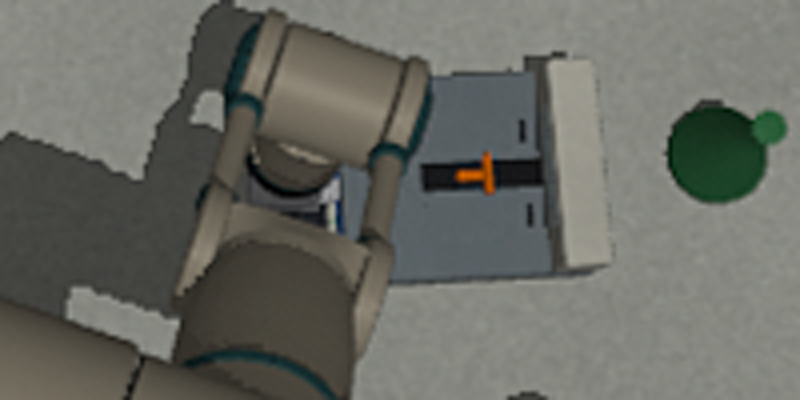

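View pics/s6c.png

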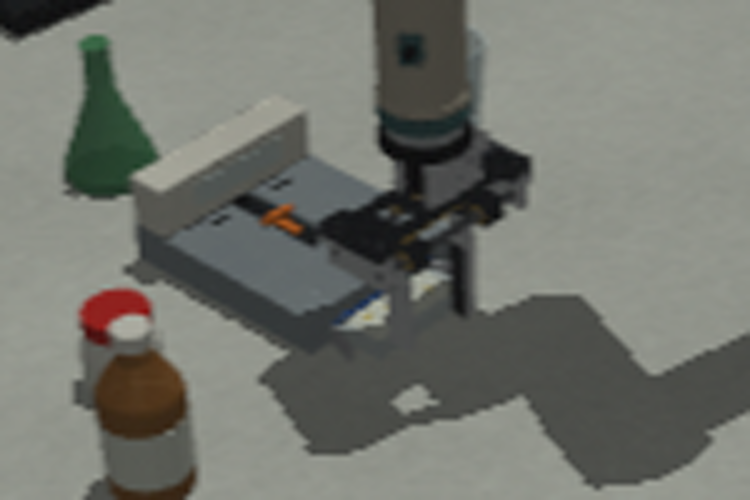

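It entered without catching, with under 2 N resistance. Now pushing the ejector in small steps.

Run:
```python
from h import *
for x in (-.055,-.05,-.045,-.04,-.035,-.03,-.027,-.025,-.024):
    g=r.move_l(W(x,0),vel=.02,guard=16); p=telemetry.current_ee_pos(); f=telemetry.current_wrist_force()
    print(x,g,round(fu(),2),np.round([(p[:2]-O)@U,(p[:2]-O)@V,p[2]],4),"lat",round(float(f[:2]@V),2),"tz",round(telemetry.current_torque()[2],2))
    if g: break
snap("top","t7")
i=cv2.imread("pics/t7.png"); cv2.imwrite("pics/t7c.png",cv2.resize(i[160:260,300:500],None,fx=4,fy=4,interpolation=cv2.INTER_CUBIC))
print(telemetry.current_t())
```

```text
-0.055 False 5.42 [-0.0556 -0.      0.029 ] lat 1.31 tz 0.14
-0.05 False 9.68 [-0.0525 -0.0002  0.029 ] lat 2.07 tz 0.34
-0.045 False 11.07 [-0.0476 -0.0002  0.029 ] lat 1.43 tz 0.33
-0.04 False 10.96 [-0.0427 -0.0002  0.029 ] lat 1.55 tz 0.38
-0.035 False 10.67 [-0.0377 -0.0002  0.029 ] lat 1.63 tz 0.36
-0.03 False 10.72 [-0.0328 -0.0002  0.029 ] lat 1.79 tz 0.39
-0.027 False 11.51 [-0.0298 -0.0001  0.029 ] lat 2.67 tz 0.39
-0.025 False 11.13 [-0.0279 -0.0001  0.029 ] lat 2.42 tz 0.37
-0.024 False 10.88 [-0.0271 -0.0001  0.029 ] lat 2.91 tz 0.4
30.2333
```

View pics/t7c.png

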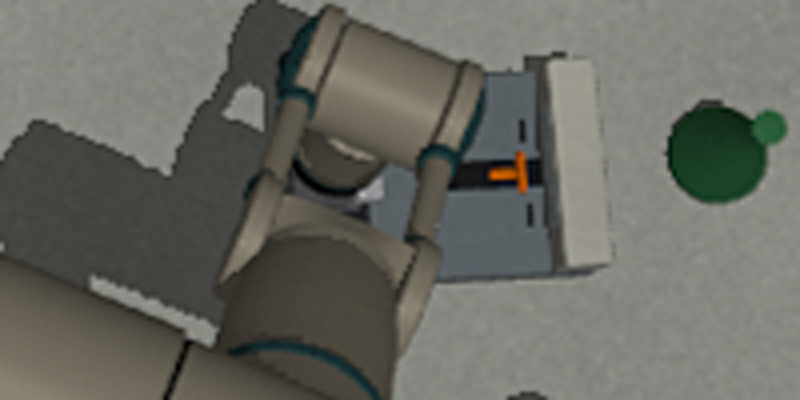

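The flag has reached crop x≈522. The marks average about 526, so roughly 4 mm remain. Now advancing in 1 mm steps until the stop carries about 15 N above the 11 N sliding force.

Run:
```python
from h import *
x=-.024
for k in range(18):
    x+=.001
    r.move_l(W(x,0),vel=.01,guard=18); p=telemetry.current_ee_pos()
    F=np.mean([fu() for _ in range(4)])
    print(round(x,4),round(F,2),np.round([(p[:2]-O)@U,(p[:2]-O)@V],4))
    if F>25: break
r.hold(.8); print("held",fu())
snap("top","t8"); snap("scene","s8")
i=cv2.imread("pics/t8.png"); cv2.imwrite("pics/t8c.png",cv2.resize(i[160:260,300:500],None,fx=4,fy=4,interpolation=cv2.INTER_CUBIC))
print(telemetry.current_t())
```

```text
-0.023 10.96 [-0.0261 -0.0001]
-0.022 11.73 [-0.0252 -0.0001]
-0.021 11.61 [-0.0242 -0.0001]
-0.02 11.41 [-0.0232 -0.0001]
-0.019 13.04 [-0.0227 -0.0002]
-0.018 15.38 [-0.0226 -0.0003]
-0.017 17.38 [-0.0223 -0.0004]
-0.016 19.23 [-0.0219 -0.0004]
-0.015 21.1 [-0.0217 -0.0006]
-0.014 23.17 [-0.0214 -0.0007]
-0.013 24.92 [-0.021  -0.0008]
-0.012 27.22 [-0.0207 -0.0008]
held 26.40729276085867
34.1333
```

View pics/t8c.png

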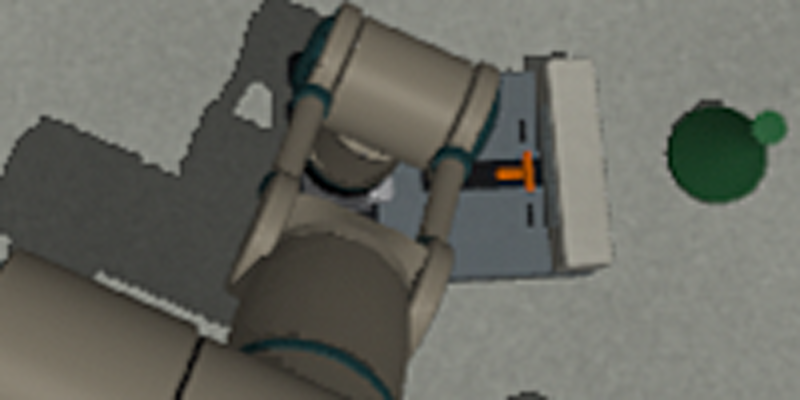

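The stop engaged at 11.4 N (TCP −22.7 mm) and compressed about 2 mm. That puts roughly 15 N on the stop and 26.4 N in total at the wrist. Retreating to inspect.

Run:
```python
from h import *
import pickle
r.move_l(W(-.06,0),vel=.04)
r.move_l(W(-.06,0,.15),vel=.15)
r.move_to(W(0.02,-.12,.33),qyaw(YF))
im,c=snap("wrist","w9"); pickle.dump(c,open("w9.pkl","wb")); snap("top","t9"); snap("scene","s9")
print("flag",[(np.round(x['at'],4),x['score']) for x in models.mark_of("flag","wrist")][:2],"plain",[(np.round(x['at'],4),x['score']) for x in models.mark_of("plain_end","wrist")][:3])
print("expect flag",W(.157,0),"plain",W(-.012,0))
cv2.imwrite("pics/w9c.png",cv2.resize(im[100:300,140:460,::-1],None,fx=2.5,fy=2.5,interpolation=cv2.INTER_CUBIC))
print(telemetry.current_t(),telemetry.current_wrist_force())
```

```text
flag [(array([ 0.5266, -0.3055,  0.0439]), 0.44)] plain [(array([ 0.5121, -0.1355,  0.0035]), 0.76)]
expect flag [np.float64(0.5264315723957144), np.float64(-0.30517275206873207), 0.029] plain [np.float64(0.5155256123009645), np.float64(-0.13652501258073385), 0.029]
38.3083 [-0.3913916   0.02585689  0.25601983]
```

View pics/w9c.png

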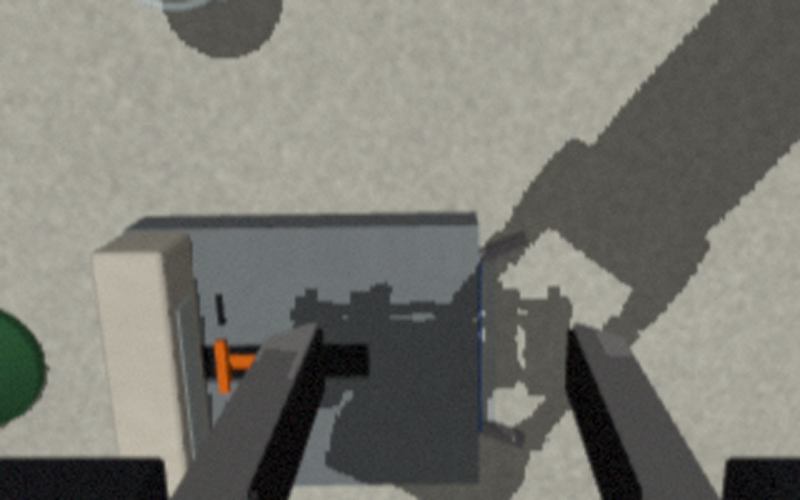

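View pics/s9.png

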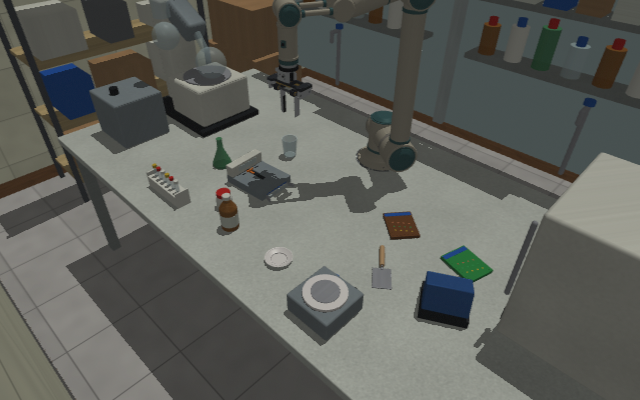

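The crop shows the flag (x≈222) level with the black mark (x≈220). Only a sliver of the cassette shows at the mouth, and the bystanders are where they were. Handing in.

Run:
```python
from h import *
r.sign_off(); print(telemetry.current_t())
```

```text
the job is handed in; nothing more can be done
the job is handed in; nothing more can be done
```

The white cassette is fully home in the plate reader, and I handed the job in at about 38 s of the 72 s allowed. I turned and lined it up by pushing its side edges, then slid it flat, blue end first, with two fingertips on its trailing edge.

- **Entry:** it went through the guides without catching; the wrist read under 2 N at each check.
- **Ejector and stop:** pushing the ejector back took about 11 N. The stop came in clearly after that and gave about 2 mm.
- **Press:** I held about 15 N on the stop for 0.8 s. That figure is the wrist reading minus the sliding force. The wrist readings peaked at 27.2 N, below the 40 N limit.
- **After backing off:** the flag is level with the black mark in view (a finger hid the other). The detector put it within 1 mm of its expected home position. It put the plain end within about 4 mm of its expected place, the detector's own accuracy.
- **Other items:** in the final scene picture the glassware and other bench items look where they were, by eye only.

No check failed. One early reading of the guide tips was about 5 mm off from my other measurements of the slot's centre line; I put it down to a rough pixel reading and went ahead.

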